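Show the kiln loader which vase goes on which bat

TASK

Show the kiln loader what goes where: point at the vase with the blue flowers by holding the fingertips about 3 cm straight above its mouth for at least two seconds, then point the same way at the middle of the empty clay bat for at least two seconds, and then press the green button on the grey call box right down and let it come up again. Touch no vase, bowl or bat and move none of them, and do not point at other pieces on the way: cross well above the other vases and bowls.

Things in the scene. Friction and masses are not known exactly. Their poses are not given: they have to be found in the camera images.
- vase_blue: Loose white porcelain vase, the one with four blue flowers with yellow centres round its shoulder (the one to point at). The flowers stand out about 10 mm; 145 mm tall, widest 90 mm across (80 mm up), neck 38 mm, rim 50 mm across with a dark mouth, foot 58 mm, about 0.45 kg. Origin at the centre of its underside, z up.
- vase_blue_mouth (a point): Centre of the mouth of the blue-flowered vase, level with its rim, 145 mm above its underside.
- vase_red: Loose white porcelain vase, with four red flowers round its shoulder (leave alone); 145 mm tall, widest 90 mm across (80 mm up), neck 38 mm, rim 50 mm across with a dark mouth, foot 58 mm, about 0.45 kg. Origin at the centre of its underside, z up.
- vase_red_mouth (a point): Centre of the mouth of the red-flowered vase, level with its rim.
- vase_plain: Loose white porcelain vase, without any flowers (leave alone); 145 mm tall, widest 90 mm across (80 mm up), neck 38 mm, rim 50 mm across with a dark mouth, foot 58 mm, about 0.45 kg. Origin at the centre of its underside, z up.
- vase_plain_mouth (a point): Centre of the mouth of the plain vase, level with its rim.
- bat_empty: The empty one of three alike round red-brown clay bats (flat discs, 90 mm across, 14 mm thick) fixed on the bench. Origin at the centre of its underside.
- bat_empty_top (a point): Centre of the upper face of the empty bat, 14 mm above the bench.
- bat_b: Clay bat like the empty one, but with a small white bowl standing on it. Origin at the centre of its underside.
- bat_c: Clay bat like the empty one, but with the other small white bowl standing on it. Origin at the centre of its underside.
- bowl_b: Loose small white bowl, 72 mm across the rim, 42 mm high, about 0.15 kg, standing on bat_b. Origin at the centre of its underside.
- bowl_b_rim (a point): Centre of the mouth of bowl_b, level with its rim.
- bowl_c: Loose small white bowl, 72 mm across the rim, 42 mm high, about 0.15 kg, standing on bat_c. Origin at the centre of its underside.
- bowl_c_rim (a point): Centre of the mouth of bowl_c, level with its rim.
- call_box: Grey enamelled call box fixed on the bench, 100 x 84 mm, 40 mm high, with a green push button in a black housing in the middle of its top and a small amber lamp in one corner. Origin at the centre of its underside.
- send_top (a point): Centre of the top face of the green button (round, 32 mm across), 62 mm above the bench when up, 10 mm above its black housing (48 mm across); it moves with the button. The button is pressed straight down.
- send (a joint): Travel of the green button in m: 0 = up, 0.006 = right down. A spring (1.5 N to start it, about 5 N at full travel) brings it back up.
Things that resemble listed ones, but are neither listed nor needed, are in the scene too. Leave any red or yellow look-alike of the call_box alone.

How it is judged:
By the outcome, as a careful person would: the job done as asked, in the order asked, and still so for the second after the job is handed in, with the robot touching nothing.
It also fails if it takes over 61 s, if anything falls off the work surface, if the arm or the gripper's body presses on something with over 40 N, if the wrist force passes 120 N, or if a joint passes its speed limit or range.

ROBOT

A 6-joint arm with a two-finger parallel gripper is mounted at the origin on the work surface. World frame = base frame: x ahead of the robot, y to its left, z up, the work surface at z = 0. Lengths are in mm, angles in degrees, forces in N, time in s.
With the tool pointing down it reaches from about 275 to 975 mm from the base axis. Payload 8.4 kg.
Tool frame: the origin (TCP) lies between the finger pads, 19 mm behind the fingertips; this is the grasp point; z points along the fingers, y is the line along which they close (so a half turn about z gives the same grasp; the last joint's range is limited). The gripper opens to 92 mm and grips with 3 to 60 N. Pads are 20 mm wide; open, the fingers measure 128 mm over their backs; the gripper's body (75 mm by 189 mm) begins 69 mm behind the grasp point.
Start: joints at [69.763, 20.225, 93.587, -0, 66.188, -0.138], TCP at [214.779, 586.939, 233.283] pointing down, gripper open.
Joint ranges: [-150.9, 150.9], [-52.94, 120.26], [3.33, 152.33], [-74.26, 254.26], [0, 154.13], [-172.89, 172.89]. Speed limits (degrees/s): [127.2, 127.2, 159.86, 180, 180, 180].

INTERFACE

Orientations are given as a 3x3 rotation matrix whose columns are the frame's x, y, z axes.
In Python, from rig import r, get_image gives the robot as it stands.
- The arm moves only by the shell command python3 -m crank 'ROWS' [FORCE]. ROWS is JSON, a list that holds one entry, the list of rows, each a list of 7 numbers: the shift along the tool's x, y, z in units of 500 mm (1.0 is 500 mm), then the turn, a rotation vector about the tool's x, y, z in units of 30 degrees (1.0 is 30 degrees), then the closure, from 0 (fully open) to 1 (shut). A call has 1 to 20 rows; each row is the pose to reach, as a shift and turn from the pose commanded when the call began, along the tool's axes at that moment; what a row does not reach only later rows make up. A row lasts 1/10 s, in which the tool goes at most 50 mm and 8.59 degrees, less where a joint would pass 70% of its speed; a pose out of reach is approached as far as the arm can. A call with a number of a shift or a turn outside -1 to 1 is refused whole. A call with a gripper value outside its range is refused whole. The fingers move at their own pace and stop on an object; FORCE is the grip in N (left out, the last holds). Time passes only in rows, so rows that repeat a pose let the fingers close. It gives the time, the measured TCP pose, the force, the opening and the grip force at its end, in the units of the state.
- r.state(): the state, without advancing time (a new reading comes with each control period).
- get_image(name): name is "side" or "top"; returns a dict with "image" (480x640x3 uint8, red, green, blue), "range_z" (480x640 float32, mm along the optical axis (not along the pixel's ray), 0 where there is no reading), "fovy" (degrees; the focal length in pixels is half the picture's height over the tangent of half this angle, whatever the lens; pixels are square), "cx", "cy" (the principal point, pixels), "world_to_cam" (4x4, takes a point from world to camera coordinates). Camera axes: x right, y up, looking along -z (the intrinsics and any distortion apply to the point x, -y, -z); pixel columns grow to the right and rows downward; lengths in mm; the calibration is good to about 2 mm. A picture is of the moment at which its call begins.
- r.job_done(): hands the job in; it is judged then, once.
The state is a dict: "clock": time; "joints": joint angles; "qvel": joint speeds; "joint_efforts": joint torques, N m; "ee_pos": TCP position; "orientation": TCP orientation; "ft_force": force on the tool from outside, world axes, zero at the start; "moment": the same for the moment, N m; "width": finger opening in mm; "gripper_force": force on a finger pad.
Only numpy, scipy, OpenCV 4.12 (cv2) and the standard library are available. Lean on these libraries where they do the work, as an engineer would, in place of code of your own. Each camera call takes 0.05 s, during which the arm holds its last target. There are 200 camera calls.

## Working session

There is one attempt and no reset: what is moved stays moved. The work goes in short steps, Python scripts to look and compute and a shell command to move; the robot and the scene stay as the last step left them, time stands still between calls to the robot, and variables do not carry over. Pictures are saved under pics/ and viewed, at most 10 in all, crops included, and the job is handed in when it is done.

```bash
mkdir -p pics; python3 - <<'E'
from rig import r,get_image
import cv2,numpy as np,pickle
for n in("side","top"):
    d=get_image(n); pickle.dump(d,open(f"pics/{n}.pkl","wb"))
    cv2.imwrite(f"pics/{n}0.png",d["image"][:,:,::-1]); print(n,d.keys(),d["fovy"],d["cx"],d["cy"],np.round(d["world_to_cam"],3).tolist())
print(r.state())
E
```

```text
side dict_keys(['image', 'range_z', 'fovy', 'cx', 'cy', 'world_to_cam']) 57.83957714040339 310.8448718108137 236.90580102555458 [[0.997, -0.081, -0.011, -492.546], [0.059, 0.613, 0.788, -129.726], [-0.057, -0.786, 0.615, -1081.983], [0.0, 0.0, 0.0, 1.0]]
top dict_keys(['image', 'range_z', 'fovy', 'cx', 'cy', 'world_to_cam']) 55.93742520161943 320.83444762699656 235.45833812028278 [[-0.06, -0.998, -0.001, 33.886], [0.973, -0.058, 0.225, -486.164], [-0.225, 0.013, 0.974, -1048.727], [0.0, 0.0, 0.0, 1.0]]
{'clock': 0.1, 'joints': array([ 6.97634319e+01,  2.02576566e+01,  9.36240966e+01, -5.25995680e-04,
        6.61881555e+01, -1.39519279e-01]), 'qvel': array([ 0.05259871, -0.0711326 , -0.05406367,  0.02452364, -0.02860405,
       -0.0144928 ]), 'joint_efforts': array([ 9.77860873e-04, -5.94902658e+01, -3.34933949e+01,  6.99870894e-02,
        1.83493498e-02,  9.32178750e-06]), 'ee_pos': array([214.63581602, 586.54440099, 232.65351369]), 'orientation': array([[-9.39113228e-01,  3.43607586e-01, -4.14160717e-04],
       [ 3.43607835e-01,  9.39112527e-01, -1.14772420e-03],
       [-5.42322418e-06, -1.22015185e-03, -9.99999256e-01]]), 'ft_force': array([ 0.58768567, -1.00790026,  0.00725071]), 'moment': array([ 0.00556382,  0.01234846, -0.00460819]), 'gripper_force': 0.0, 'width': 91.69716534184275}
```

View pics/top0.png

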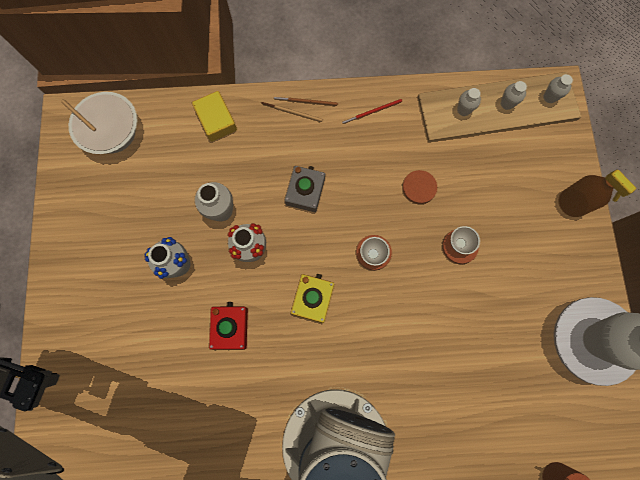

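View pics/side0.png

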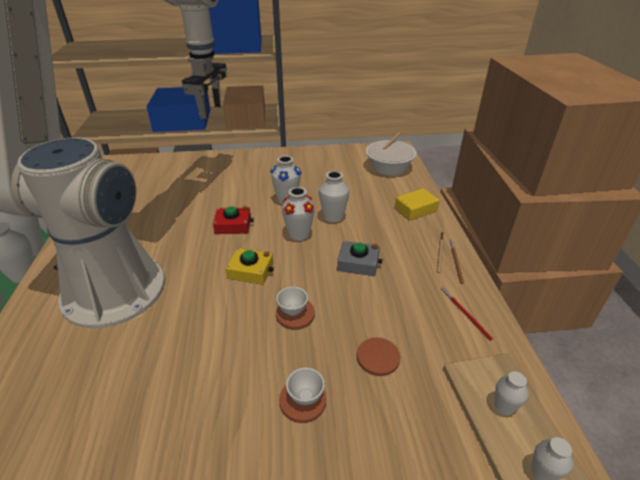

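The top view shows three vases, with mouths at (159,255) blue flowers, (243,238) red flowers and (208,193) plain. The blue-flowered one fits the description. 

There are three bats: (420,187) bare, and (375,250) and (464,240) with bowls, so the bare one is meant. Of the three boxes, grey (305,186), yellow (313,298) and red (228,327), the grey one is the call box. 

Next I'll measure in both cameras and make one confirming crop.

```bash
cat > h.py <<'E'
import numpy as np,cv2
def ray(d,u,v):
    f=240/np.tan(np.radians(d["fovy"]/2)); M=d["world_to_cam"]; R=M[:3,:3]
    c=-R.T@M[:3,3]; return c,R.T@np.array([(u-d["cx"])/f,-(v-d["cy"])/f,-1.])
def plane(d,u,v,z):
    c,w=ray(d,u,v); return c+w*(z-c[2])/w[2]
def depth(d,u,v):
    c,w=ray(d,u,v); a=d["range_z"][int(v)-1:int(v)+2,int(u)-1:int(u)+2]; return c+w*np.median(a)
def blob(d,u,v,kind,win=28):
    h=cv2.cvtColor(d["image"],cv2.COLOR_RGB2HSV).astype(int); H,S,V=h[...,0],h[...,1],h[...,2]
    m={"dark":V<70,"green":(H>45)&(H<85)&(S>110),"bat":((H<9)|(H>174))&(S>110)&(V>60)}[kind].astype(np.uint8)
    n,l,s,c=cv2.connectedComponentsWithStats(m); ys,xs=np.nonzero(l); k=np.argmin((xs-u)**2+(ys-v)**2); i=l[ys[k],xs[k]]
    return c[i],s[i]
E
python3 - <<'E'
from h import *
import pickle
D={n:pickle.load(open(f"pics/{n}.pkl","rb")) for n in("top","side")}
for name,kind,z,t,s in[("blue","dark",145,(159,255),(286,160)),("red","dark",145,(243,238),(298,193)),("plain","dark",145,(208,193),(334,176)),("bat","bat",14,(420,187),(378,355)),("send","green",62,(305,184),(360,249))]:
    for n,p in(("top",t),("side",s)):
        c,st=blob(D[n],*p,kind); print(name,n,c.round(1),st,plane(D[n],*c,z).round(1),"depth",depth(D[n],*c).round(1))
for n,p in((("bowl_b"),(375,250)),("bowl_c",(464,240))): print(n,plane(D["top"],*p,56).round())
a=D["top"]["image"][160:290,130:450,::-1]; b=D["side"]["image"][145:385,220:420,::-1]
cv2.imwrite("pics/crop.png",np.hstack([cv2.resize(a,(540,220)).copy(),cv2.copyMakeBorder(cv2.resize(b,(183,220)),0,0,0,0,0)]))
E
```

```text
blue top [158.7 253.6] [151 246  16  16 191] [447.  367.6 145. ] depth [446.6 367.  146.8]
blue side [284.8 158.6] [280 157  10   4  33] [447.2 366.8 145. ] depth [447.2 367.9 144.4]
red top [242.6 237. ] [235 230  16  15 186] [473.6 180.9 145. ] depth [473.6 180.9 145. ]
red side [297.1 191. ] [292 189  11   5  50] [473.6 180.  145. ] depth [473.5 178.6 145.8]
plain top [207.6 192.6] [201 186  14  15 174] [582.8 258.6 145. ] depth [582.6 258.5 145.7]
plain side [334.  174.3] [329 172  11   5  43] [582.7 258.4 145. ] depth [582.8 259.5 144.4]
bat top [420. 186.] [420 186   1   1   1] [ 613.3 -261.4   14. ] depth [ 613.2 -261.4   14.1]
bat side [380. 354.] [380 354   1   1   1] [ 617.1 -262.4   14. ] depth [ 617.2 -262.1   13.6]
send top [304.4 183.5] [298 178  13  12 117] [621.1  37.6  62. ] depth [621.   37.6  62.1]
send side [359.  247.6] [353 243  13  10 103] [619.8  28.3  62. ] depth [620.   29.   61.4]
bowl_b [ 443. -124.   56.]
bowl_c [ 455. -343.   56.]
```

View pics/crop.png

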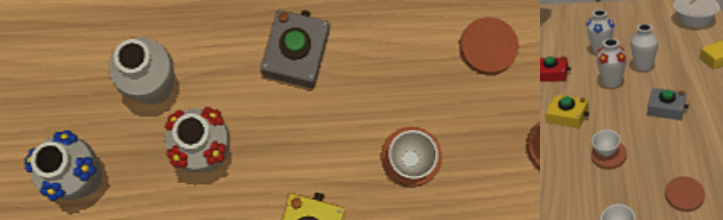

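The crop confirms it: the blue-flowered vase is at lower left, the bare bat at upper right, and the grey box with the green button at top centre. I'll refine the bat and button centres from the depth.

```bash
python3 - <<'E'
from h import *
import pickle
for n in("top","side"):
    d=pickle.load(open(f"pics/{n}.pkl","rb")); f=240/np.tan(np.radians(d["fovy"]/2)); M=d["world_to_cam"]
    v,u=np.mgrid[:480,:640]; Z=d["range_z"]
    P=(np.stack([(u-d["cx"])/f*Z,-(v-d["cy"])/f*Z,-Z],-1)-M[:3,3])@M[:3,:3]
    for nm,x,y,rad,lo,hi in(("bat",614,-262,60,9,20),("send",620,35,30,58.5,66),("housing",620,35,35,48,56),("box",620,35,75,34,45),("box+",620,35,75,20,90),("blue",447,367,40,140,155)):
        m=(np.hypot(P[...,0]-x,P[...,1]-y)<rad)&(P[...,2]>lo)&(P[...,2]<hi)&(Z>0)
        q=np.float32(P[m][:,:2]); c,r_=cv2.minEnclosingCircle(q); print(n,nm,len(q),q.mean(0).round(1),"circ",np.round(c,1),round(r_,1),"z",P[m][:,2].mean().round(1),"rect",cv2.minAreaRect(q))
E
```

```text
top bat 881 [ 612.6 -259.5] circ [ 613.7 -259.7] 45.6 z 14.3 rect ((613.1488647460938, -259.2250061035156), (87.08409118652344, 89.71401977539062), 42.08574676513672)
top send 108 [621.1  38.6] circ [621.5  38.7] 15.8 z 62.0 rect ((621.3312377929688, 38.6077995300293), (29.412504196166992, 30.26383399963379), 1.8707772493362427)
top housing 147 [618.  39.] circ [621.6  38.5] 24.3 z 51.9 rect ((620.9495239257812, 39.194541931152344), (45.72080612182617, 45.881378173828125), 61.44722366333008)
top box 916 [616.6  38.5] circ [621.2  38.8] 62.4 z 40.1 rect ((621.3024291992188, 38.946197509765625), (84.32189178466797, 101.52841186523438), 72.23160552978516)
top box+ 1311 [617.2  38.7] circ [621.   38.8] 63.1 z 42.9 rect ((627.144287109375, 37.23603057861328), (84.6302490234375, 113.69877624511719), 72.23160552978516)
top blue 368 [446.4 367.8] circ [447.2 367.9] 24.8 z 145.8 rect ((446.6926574707031, 367.7037353515625), (46.78404998779297, 46.87544250488281), 60.431915283203125)
side bat 1252 [ 612.4 -263.3] circ [ 613.4 -260.8] 45.9 z 13.6 rect ((613.0878295898438, -261.1798095703125), (
[... 183 characters left out ...]
8.133991241455078), 80.29122161865234)
side housing 100 [618.2  29. ] circ [619.4  36.4] 24.1 z 51.9 rect ((619.3668212890625, 33.422874450683594), (38.21417999267578, 45.078853607177734), 73.67489624023438)
side box 624 [618.2  28.1] circ [621.3  37.8] 63.6 z 39.5 rect ((620.3180541992188, 37.269775390625), (87.04664611816406, 99.82154083251953), 72.30634307861328)
side box+ 1047 [618.8  24.3] circ [621.3  37.8] 63.6 z 40.5 rect ((626.0543212890625, 35.48699188232422), (87.0097885131836, 111.82188415527344), 71.86225128173828)
side blue 111 [445.8 365.1] circ [446.2 367.6] 24.8 z 144.7 rect ((446.0729064941406, 367.3030700683594), (46.796653747558594, 46.143733978271484), 80.93025207519531)
```

```bash
cat > g.py <<'E'
import sys,numpy as np
from rig import r
s=r.state(); t=np.array(list(map(float,sys.argv[1:4])))
d=t-s["ee_pos"]; print("t",s["clock"],"pos",s["ee_pos"].round(1),"F",s["ft_force"].round(1),"w",round(s["width"],1),"units",(s["orientation"].T@d/500).round(4),"tilt",s["orientation"][:,2].round(4))
E
python3 g.py 446.7 367.6 340
```

```text
t 0.1 pos [214.6 586.5 232.7] F [ 0.6 -1.   0. ] w 91.7 units [-0.5863 -0.252  -0.2144] tilt [-4.0e-04 -1.1e-03 -1.0e+00]
```

Go up first, then across, closing the fingers on the way.

```bash
python3 -m crank '[[[0,0,-0.05,0,0,0,0.5],[0,0,-0.12,0,0,0,1],[0,0,-0.19,0,0,0,1],[0,0,-0.214,0,0,0,1],[-0.06,-0.026,-0.214,0,0,0,1],[-0.12,-0.052,-0.214,0,0,0,1],[-0.18,-0.077,-0.214,0,0,0,1],[-0.24,-0.103,-0.214,0,0,0,1],[-0.3,-0.129,-0.214,0,0,0,1],[-0.36,-0.155,-0.214,0,0,0,1],[-0.42,-0.181,-0.214,0,0,0,1],[-0.48,-0.206,-0.214,0,0,0,1],[-0.54,-0.232,-0.214,0,0,0,1],[-0.575,-0.247,-0.214,0,0,0,1],[-0.586,-0.252,-0.214,0,0,0,1],[-0.586,-0.252,-0.214,0,0,0,1],[-0.586,-0.252,-0.214,0,0,0,1],[-0.586,-0.252,-0.214,0,0,0,1]]]' 10; python3 g.py 446.7 367.6 194
```

```text
clock: 1.9
ee_pos: [445.9, 368.6, 340.1]
orientation: [[-0.939, 0.343, -0.0], [0.343, 0.939, 0.0], [0.0, -0.0, -1.0]]
ft_force: [0.7, 0.5, 0.1]
width: 0.9
gripper_force: 0.0
t 1.9 pos [445.9 368.6 340.1] F [0.7 0.5 0.1] w 0.9 units [-0.0024 -0.0013  0.2922] tilt [-4.e-04  0.e+00 -1.e+00]
```

```bash
python3 -m crank '[[[-0.002,-0.001,0.04,0,0,0,1],[-0.002,-0.001,0.08,0,0,0,1],[-0.002,-0.001,0.12,0,0,0,1],[-0.002,-0.001,0.16,0,0,0,1],[-0.002,-0.001,0.2,0,0,0,1],[-0.002,-0.001,0.23,0,0,0,1],[-0.002,-0.001,0.26,0,0,0,1],[-0.002,-0.001,0.28,0,0,0,1],[-0.002,-0.001,0.29,0,0,0,1],[-0.002,-0.001,0.292,0,0,0,1],[-0.002,-0.001,0.292,0,0,0,1],[-0.002,-0.001,0.292,0,0,0,1]]]'; python3 g.py 446.7 367.6 194
python3 - <<'E'
from rig import get_image
import cv2,numpy as np
a=get_image("side")["image"][100:260,190:400,::-1];b=get_image("top")["image"][170:330,80:290,::-1]
cv2.imwrite("pics/p1.png",cv2.resize(np.hstack([a,b]),(788,300)))
E
```

```text
clock: 3.1
ee_pos: [447.7, 367.4, 195.0]
orientation: [[-0.939, 0.344, 0.001], [0.344, 0.939, 0.001], [-0.001, 0.001, -1.0]]
ft_force: [-0.0, -0.1, -0.2]
width: 0.2
gripper_force: 0.0
t 3.1 pos [447.7 367.4 195. ] F [-0.  -0.1 -0.2] w 0.2 units [ 0.002  -0.0004  0.0019] tilt [ 8.e-04  7.e-04 -1.e+00]
```

View pics/p1.png

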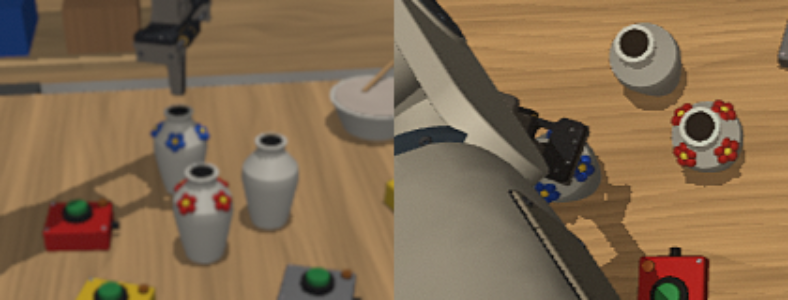

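The closed fingertips hang straight above the blue-flowered vase's mouth, at about (178,90) against the mouth at (178,112), with a clear gap. Now I'll hold there for about 3 s.

```bash
python3 -m crank '[[[0,0,0,0,0,0,1],[0,0,0,0,0,0,1],[0,0,0,0,0,0,1],[0,0,0,0,0,0,1],[0,0,0,0,0,0,1],[0,0,0,0,0,0,1],[0,0,0,0,0,0,1],[0,0,0,0,0,0,1],[0,0,0,0,0,0,1],[0,0,0,0,0,0,1],[0,0,0,0,0,0,1],[0,0,0,0,0,0,1],[0,0,0,0,0,0,1],[0,0,0,0,0,0,1],[0,0,0,0,0,0,1],[0,0,0,0,0,0,1],[0,0,0,0,0,0,1],[0,0,0,0,0,0,1],[0,0,0,0,0,0,1],[0,0,0,0,0,0,1]]]'
python3 -m crank '[[[0,0,0,0,0,0,1],[0,0,0,0,0,0,1],[0,0,0,0,0,0,1],[0,0,0,0,0,0,1],[0,0,0,0,0,0,1],[0,0,0,0,0,0,1],[0,0,0,0,0,0,1],[0,0,0,0,0,0,1],[0,0,-0.04,0,0,0,1],[0,0,-0.1,0,0,0,1],[0,0,-0.18,0,0,0,1],[0,0,-0.26,0,0,0,1],[0,0,-0.32,0,0,0,1],[0,0,-0.35,0,0,0,1],[0,0,-0.36,0,0,0,1],[0,0,-0.36,0,0,0,1]]]'; python3 g.py 613.5 -260.2 374
```

```text
clock: 5.2
ee_pos: [447.4, 367.1, 194.3]
orientation: [[-0.939, 0.344, -0.0], [0.344, 0.939, -0.0], [0.0, -0.0, -1.0]]
ft_force: [0.4, 0.4, -0.1]
width: 0.3
gripper_force: 0.0
clock: 6.8
ee_pos: [447.3, 367.0, 373.6]
orientation: [[-0.939, 0.344, -0.0], [0.344, 0.939, -0.0], [0.0, -0.0, -1.0]]
ft_force: [0.5, -0.2, 0.3]
width: 0.4
gripper_force: 0.0
t 6.8 pos [447.3 367.  373.6] F [ 0.5 -0.2  0.3] w 0.4 units [-7.4330e-01 -1.0638e+00 -4.0000e-04] tilt [-4.e-04 -4.e-04 -1.e+00]
```

Y exceeds 1, so I'll do it in two calls, both at height.

```bash
python3 -m crank '[[[-0.02,-0.03,0,0,0,0,1],[-0.06,-0.085,0,0,0,0,1],[-0.1,-0.143,0,0,0,0,1],[-0.14,-0.2,0,0,0,0,1],[-0.18,-0.258,0,0,0,0,1],[-0.22,-0.315,0,0,0,0,1],[-0.26,-0.372,0,0,0,0,1],[-0.3,-0.43,0,0,0,0,1],[-0.34,-0.487,0,0,0,0,1],[-0.38,-0.544,0,0,0,0,1],[-0.42,-0.6,0,0,0,0,1],[-0.46,-0.658,0,0,0,0,1],[-0.5,-0.715,0,0,0,0,1],[-0.54,-0.773,0,0,0,0,1],[-0.58,-0.83,0,0,0,0,1],[-0.62,-0.887,0,0,0,0,1],[-0.65,-0.93,0,0,0,0,1],[-0.67,-0.959,0,0,0,0,1],[-0.67,-0.959,0,0,0,0,1],[-0.67,-0.959,0,0,0,0,1]]]'; python3 g.py 613.5 -260.2 374
```

```text
clock: 8.8
ee_pos: [596.6, -198.2, 373.3]
orientation: [[-0.939, 0.344, -0.002], [0.344, 0.939, 0.001], [0.002, 0.0, -1.0]]
ft_force: [-0.1, -0.2, 0.2]
width: 0.3
gripper_force: 0.0
t 8.8 pos [ 596.6 -198.2  373.3] F [-0.1 -0.2  0.2] w 0.3 units [-0.0744 -0.1048 -0.0015] tilt [-1.6e-03  9.0e-04 -1.0e+00]
```

```bash
python3 -m crank '[[[-0.04,-0.056,0,0,0,0,1],[-0.065,-0.092,0,0,0,0,1],[-0.074,-0.105,0,0,0,0,1],[-0.074,-0.105,0.03,0,0,0,1],[-0.074,-0.105,0.1,0,0,0,1],[-0.074,-0.105,0.17,0,0,0,1],[-0.074,-0.105,0.24,0,0,0,1],[-0.074,-0.105,0.31,0,0,0,1],[-0.074,-0.105,0.38,0,0,0,1],[-0.074,-0.105,0.44,0,0,0,1],[-0.074,-0.105,0.48,0,0,0,1],[-0.074,-0.105,0.5,0,0,0,1],[-0.074,-0.105,0.5,0,0,0,1],[-0.074,-0.105,0.5,0,0,0,1],[-0.074,-0.105,0.5,0,0,0,1]]]'; python3 g.py 613.5 -260.2 63
```

```text
clock: 10.3
ee_pos: [614.7, -260.4, 125.7]
orientation: [[-0.939, 0.343, 0.002], [0.343, 0.939, -0.001], [-0.002, -0.0, -1.0]]
ft_force: [-0.6, -0.0, -0.6]
width: 0.5
gripper_force: 0.0
t 10.3 pos [ 614.7 -260.4  125.7] F [-0.6 -0.  -0.6] w 0.5 units [ 0.0027 -0.0005  0.1254] tilt [ 2.e-03 -8.e-04 -1.e+00]
```

```bash
python3 -m crank '[[[0,0,0.03,0,0,0,1],[0.001,0,0.06,0,0,0,1],[0.001,0,0.09,0,0,0,1],[0.001,0,0.11,0,0,0,1],[0.001,0,0.122,0,0,0,1],[0.001,0,0.125,0,0,0,1],[0.001,0,0.125,0,0,0,1],[0.001,0,0.125,0,0,0,1],[0.001,0,0.125,0,0,0,1],[0.001,0,0.125,0,0,0,1]]]'; python3 g.py 613.5 -260.2 63
python3 - <<'E'
from rig import get_image
import cv2,numpy as np
a=get_image("side")["image"][230:430,260:500,::-1];b=get_image("top")["image"][100:300,310:550,::-1]
cv2.imwrite("pics/p2.png",cv2.resize(np.hstack([a,b]),(768,320)))
E
```

```text
clock: 11.3
ee_pos: [613.7, -260.3, 62.3]
orientation: [[-0.939, 0.344, 0.001], [0.344, 0.939, -0.0], [-0.001, -0.0, -1.0]]
ft_force: [-0.4, 0.2, -0.2]
width: 0.8
gripper_force: 0.0
t 11.3 pos [ 613.7 -260.3   62.3] F [-0.4  0.2 -0.2] w 0.8 units [ 0.0005 -0.     -0.0014] tilt [ 7.e-04 -3.e-04 -1.e+00]
```

View pics/p2.png

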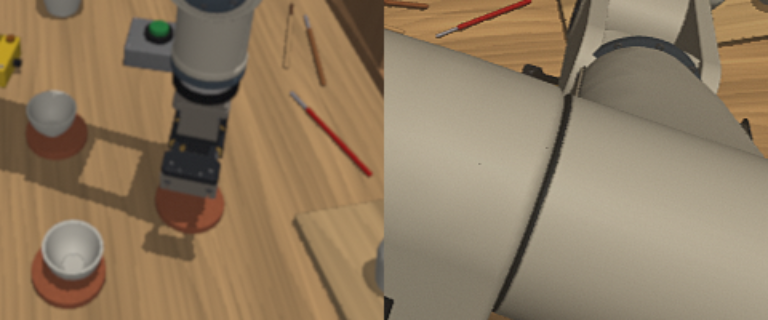

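The fingertips hang over the empty bat, at about (190,190), and both bowls are undisturbed. I'll hold here, then rise.

```bash
python3 -m crank '[[[0,0,0,0,0,0,1],[0,0,0,0,0,0,1],[0,0,0,0,0,0,1],[0,0,0,0,0,0,1],[0,0,0,0,0,0,1],[0,0,0,0,0,0,1],[0,0,0,0,0,0,1],[0,0,0,0,0,0,1],[0,0,0,0,0,0,1],[0,0,0,0,0,0,1],[0,0,0,0,0,0,1],[0,0,0,0,0,0,1],[0,0,0,0,0,0,1],[0,0,0,0,0,0,1],[0,0,0,0,0,0,1],[0,0,0,0,0,0,1],[0,0,0,0,0,0,1],[0,0,0,0,0,0,1],[0,0,0,0,0,0,1],[0,0,0,0,0,0,1]]]'
python3 -m crank '[[[0,0,0,0,0,0,1],[0,0,0,0,0,0,1],[0,0,0,0,0,0,1],[0,0,0,0,0,0,1],[0,0,0,0,0,0,1],[0,0,0,0,0,0,1],[0,0,0,0,0,0,1],[0,0,0,0,0,0,1],[0,0,-0.04,0,0,0,1],[0,0,-0.1,0,0,0,1],[0,0,-0.18,0,0,0,1],[0,0,-0.26,0,0,0,1],[0,0,-0.32,0,0,0,1],[0,0,-0.35,0,0,0,1],[0,0,-0.36,0,0,0,1],[0,0,-0.36,0,0,0,1]]]'; python3 g.py 621 38 243
```

```text
clock: 13.4
ee_pos: [613.5, -260.1, 61.8]
orientation: [[-0.939, 0.344, 0.0], [0.344, 0.939, 0.0], [-0.0, 0.0, -1.0]]
ft_force: [0.4, 0.8, -0.1]
width: 0.4
gripper_force: 0.0
clock: 15.0
ee_pos: [613.3, -260.1, 241.2]
orientation: [[-0.939, 0.344, -0.0], [0.344, 0.939, 0.0], [0.0, 0.0, -1.0]]
ft_force: [-0.2, -0.6, -0.1]
width: 0.2
gripper_force: 0.0
t 15.0 pos [ 613.3 -260.1  241.2] F [-0.2 -0.6 -0.1] w 0.2 units [ 0.1903  0.5652 -0.0034] tilt [-4.e-04  1.e-04 -1.e+00]
```

```bash
python3 -m crank '[[[0.01,0.03,0,0,0,0,1],[0.03,0.09,0,0,0,0,1],[0.055,0.163,0,0,0,0,1],[0.08,0.238,0,0,0,0,1],[0.105,0.312,0,0,0,0,1],[0.13,0.386,0,0,0,0,1],[0.155,0.46,0,0,0,0,1],[0.175,0.52,0,0,0,0,1],[0.187,0.555,0,0,0,0,1],[0.19,0.565,0,0,0,0,1],[0.19,0.565,0,0,0,0,1],[0.19,0.565,0.05,0,0,0,1],[0.19,0.565,0.11,0,0,0,1],[0.19,0.565,0.17,0,0,0,1],[0.19,0.565,0.22,0,0,0,1],[0.19,0.565,0.26,0,0,0,1],[0.19,0.565,0.285,0,0,0,1],[0.19,0.565,0.292,0,0,0,1],[0.19,0.565,0.292,0,0,0,1],[0.19,0.565,0.292,0,0,0,1]]]'; python3 g.py 621 38 81
python3 - <<'E'
from rig import get_image
import cv2
cv2.imwrite("pics/p3.png",cv2.resize(get_image("side")["image"][150:310,260:460,::-1],(600,480)))
E
```

```text
clock: 17.0
ee_pos: [622.0, 37.5, 96.8]
orientation: [[-0.939, 0.344, 0.001], [0.344, 0.939, 0.0], [-0.001, 0.001, -1.0]]
ft_force: [-0.6, -0.4, 0.2]
width: 0.4
gripper_force: 0.0
t 17.0 pos [622.   37.5  96.8] F [-0.6 -0.4  0.2] w 0.4 units [0.0023 0.0002 0.0315] tilt [ 0.0014  0.     -1.    ]
```

View pics/p3.png

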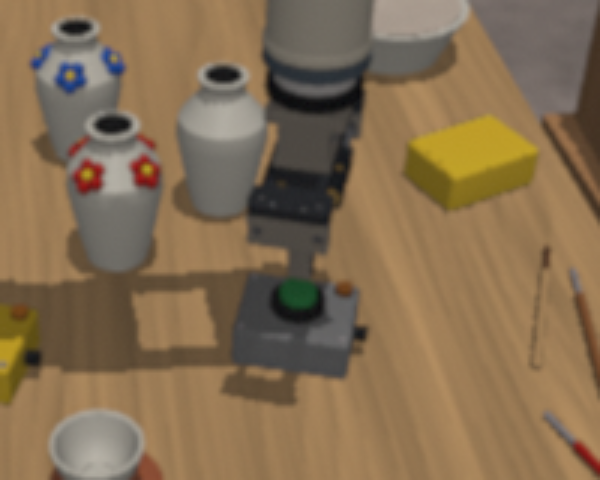

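The fingertips are just above the green button at about (298,290), and the vases stand untouched. Now I'll press gradually.

```bash
python3 -m crank '[[[0,0,0.006,0,0,0,1],[0,0,0.012,0,0,0,1],[0,0,0.018,0,0,0,1],[0,0,0.024,0,0,0,1],[0,0,0.028,0,0,0,1],[0,0,0.031,0,0,0,1],[0,0,0.034,0,0,0,1],[0,0,0.037,0,0,0,1],[0,0,0.040,0,0,0,1],[0,0,0.042,0,0,0,1],[0,0,0.042,0,0,0,1],[0,0,0.042,0,0,0,1],[0,0,0.042,0,0,0,1]]]'; python3 g.py 621 38 75
```

```text
clock: 18.35
ee_pos: [621.2, 37.8, 75.1]
orientation: [[-0.939, 0.344, -0.0], [0.344, 0.939, 0.0], [0.0, -0.0, -1.0]]
ft_force: [-3.8, 0.2, 6.4]
width: 0.4
gripper_force: 3.3
t 18.35 pos [621.2  37.8  75.1] F [-3.8  0.2  6.4] w 0.4 units [0.0006 0.0002 0.0002] tilt [-2.e-04  0.e+00 -1.e+00]
```

```bash
python3 -m crank '[[[0,0,0.001,0,0,0,1],[0,0,0.002,0,0,0,1],[0,0,0.003,0,0,0,1],[0,0,0.003,0,0,0,1],[0,0,0.003,0,0,0,1],[0,0,0.003,0,0,0,1]]]'; python3 g.py 621 38 75
```

```text
clock: 18.95
ee_pos: [621.3, 37.8, 74.9]
orientation: [[-0.939, 0.344, 0.0], [0.344, 0.939, 0.0], [-0.0, 0.0, -1.0]]
ft_force: [-7.5, -0.4, 18.7]
width: 0.7
gripper_force: 9.5
t 18.95 pos [621.3  37.8  74.9] F [-7.5 -0.4 18.7] w 0.7 units [ 0.0007  0.0001 -0.0002] tilt [ 1.e-04  0.e+00 -1.e+00]
```

The button is bottomed: 18.7 N with no further travel. Releasing and rising clear.

```bash
python3 -m crank '[[[0,0,-0.01,0,0,0,1],[0,0,-0.03,0,0,0,1],[0,0,-0.08,0,0,0,1],[0,0,-0.15,0,0,0,1],[0,0,-0.23,0,0,0,1],[0,0,-0.3,0,0,0,1],[0,0,-0.34,0,0,0,1],[0,0,-0.35,0,0,0,1],[0,0,-0.35,0,0,0,1],[0,0,-0.35,0,0,0,1],[0,0,-0.35,0,0,0,1]]]'; python3 g.py 621 38 250
python3 - <<'E'
from rig import get_image
from h import *
d=get_image("side"); c,s=blob(d,360,249,"green"); print(c,depth(d,*c))
for p in((286,160),(298,193),(334,176)):
    c,s=blob(d,*p,"dark"); print(plane(d,*c,145).round(1))
cv2.imwrite("pics/p4.png",d["image"][:,:,::-1])
E
```

```text
clock: 20.05
ee_pos: [620.5, 37.7, 246.6]
orientation: [[-0.939, 0.344, -0.003], [0.344, 0.939, -0.0], [0.002, -0.001, -1.0]]
ft_force: [0.8, -0.1, 0.2]
width: 0.7
gripper_force: 0.0
t 20.05 pos [620.5  37.7 246.6] F [ 0.8 -0.1  0.2] w 0.7 units [-0.0007  0.0008 -0.0069] tilt [-2.6e-03 -2.0e-04 -1.0e+00]
[358.80392157 247.84313725] [619.3612435   28.66354595  60.95329031]
[447.2 366.8 145. ]
[473.4 180.2 145. ]
[582.7 258.4 145. ]
```

View pics/p4.png

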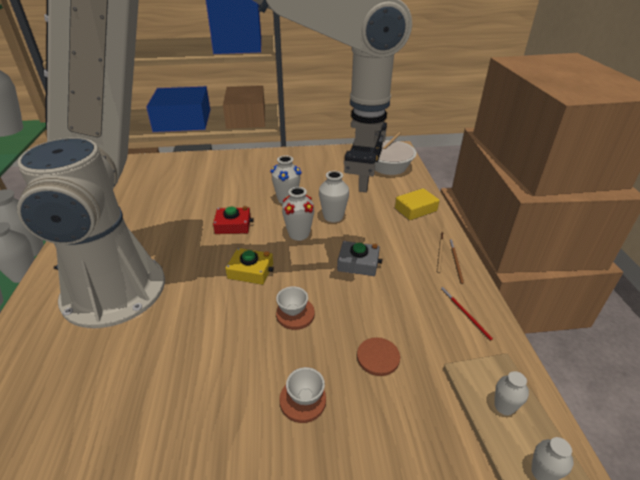

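The button at (359,248) is up again, nothing has moved, and the arm is clear. Handing in.

```bash
python3 -c "
from rig import r
print(r.job_done())"
```

```text
the job is handed in; nothing more can be done
None
```

I pointed at the blue-flowered vase and then the empty bat for over two seconds each, pressed the green button right down and let it come up, and handed the job in at about 20 s with nothing else touched or moved; the hand-in gave no verdict.

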